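# Fit a vacuum filter and snug its twist ring

## Robot

A 6-joint arm with a two-finger parallel gripper is mounted at the origin on the work surface. World frame = base frame: x ahead of the robot, y to its left, z up, the work surface at z = 0. Lengths are in m, angles in rad, forces in N, time in s.
With the tool pointing down it reaches from about 0.25 to 0.8 m from the base axis. Payload 8.5 kg.
Tool frame: the origin (TCP) lies midway between the tips of the shut fingers; the grasp point (between the pads) lies arm.tcp_to_grasp behind it (arm.tcp_to_grasp is the distance from the TCP to the grasp point, in m); z points along the fingers, x is the direction in which the jaws open and shut, and the axes are right-handed (so a half turn about z gives the same grasp; the last joint's range is limited). The gripper opens to 85 mm and grips with 20 to 120 N. Pads are 22 mm wide; open, the fingers measure 114 mm over their backs; the gripper's body (76 mm by 85 mm) begins 54 mm behind the grasp point. The pads swing forward as they close: fully open they stand 13 mm farther back than shut.
Start: joints at [1.345, 0.238, -0.013, 1.319, 0, 1.571], TCP at [0.118, 0.512, 0.231] pointing down, gripper open.
Joint ranges: [-2.66, 2.66], [-1.03, 1.9], [-1.14, 1.46], [-1.82, 2.27], [-1.45, 1.34], [-3.14, 3.14]. Speed limits (rad/s): [2.22, 2.22, 2.79, 3.14, 3.14, 3.14].

## Interface

Orientations are given as a 3x3 rotation matrix whose columns are the frame's x, y, z axes.
In Python, from plant import monitor, cams, workorder, models, arm gives the robot as it stands. The module is installed in compiled form; this text tells all that it offers.
- The arm moves only by the tool play_rows, never from a script. Its argument "series" is text: rows parted by semicolons, each of 4 numbers parted by spaces: the shift along the tool's x, y, z in units of 30 mm (1.0 is 30 mm), then the turn about the tool's z in units of 5 degrees (1.0 is 5 degrees). A call has 1 to 10 rows; each row shifts and turns the commanded pose from where the row before left it, along the tool's axes as they then stand; what a row does not reach is not made up. A row lasts 1/12 s, in which the tool goes at most 41.7 mm and 7.16 degrees, less where a joint would pass 70% of its speed; a pose out of reach is approached as far as the arm can. A call is refused whole if a number of a shift passes 1 or a number of a turn 1, either way. A call with a gripper value outside its range is refused whole. "fingers" is the opening, from 0 (shut) to 1 (fully open), set as the call begins (left out, the last holds). The fingers move at their own pace and stop on an object; "force" is the grip in N (left out, the last holds). Time passes only in rows, so rows that do not move let the fingers close. It gives the time, the measured TCP pose, the force and the opening at its end, in the units of the state.
- monitor.sense(): the state, without advancing time (a new reading comes with each control period).
- cams.snapshot(name): name is "scene" or "side" or "wrist"; returns a dict with "pixels" (480x640x3 uint8, blue, green, red), "vertical_fov" (degrees; the focal length in pixels is half the picture's height over the tangent of half this angle, whatever the lens; pixels are square), "cx", "cy" (the principal point, pixels), "R" (3x3) and "t" (3): a world point X has camera coordinates R X + t; the wrist camera has in their place "tool_from_camera" (4x4, takes a point from camera to tool coordinates, whose origin is the TCP and whose axes are the tool frame's). Camera axes: x right, y down, z forward; pixel columns grow to the right and rows downward; lengths in m; the calibration is good to about 2 mm. The wrist camera is an equidistant fisheye: a pixel r from the principal point sees the ray r / f radians off the axis. A picture is of the moment at which its call begins: read the wrist's pose just before it. There is no depth.
- workorder.hand_in(): hands the job in, once; it reports no verdict.
Trained networks look in a picture, given as the dict that the camera call returned (one of the last four; its "shot" number tells which), for a name from the list of things; names that differ only in an ending like _2 or _b are one class to them, and where a whole thing is asked for, a point or a joint stands for the part that bears it (a point fixed in the world has none). Each returns a list of dicts, best first, with "conf" (0 to 1); they miss things now and then, are a little off and sometimes report something else, mostly with a low value. They report only what shows in the picture. A call takes as long as a camera call.
- models.outline_of(picture, name): "mask" (480x640 bool, what is visible of it) and "bbox" ([left, top, right, bottom] in pixels, round what is visible of it).
The state is a dict: "time": time; "joints": joint angles; "joint_velocities": joint speeds; "tau": joint torques, N m; "tcp_pos": TCP position; "eef_rot": TCP orientation; "ft_force": force on the tool from outside, world axes, zero at the start; "ft_torque": the same for the moment, N m; "opening": opening from 0.0 (shut) to 1.0 (fully open).
Only numpy, scipy, OpenCV 4.12 (cv2) and the standard library are available. Lean on these libraries where they do the work, as an engineer would, in place of code of your own. Each camera call takes 0.05 s, during which the arm holds its last target. There are 200 camera calls.

## Task

Take the clean white pleated filter with the blue end caps out of the aluminium pan and drop it upright into the open neck of the grey vacuum canister. Then set the black twist ring over the neck with its orange marks on the canister's marks and turn it clockwise, past the soft give of the foam, until it is snug and clamps the filter firmly; do not crush the filter. Let go, and leave everything else on the counter where it is.

Things in the scene. Friction and masses are not known exactly. Their poses are not given: they have to be found in the camera images.
- neck_rim (a point): Grey plastic vacuum canister, 124 mm across, fixed in a round black dock, its open neck upward. The point is the centre of the neck's rim, 175 mm above the counter; z up, x towards one of the thread's three gaps. Neck: bore 58 mm, outside 66 mm, 30 mm tall above the canister's shoulder, where three orange marks show the gaps (on +x and at 120 and 240 degrees).
- cell_floor (a point): Centre of the cell's floor in the neck, 20 mm below the rim: the top of a red foam ring. The foam bears the filter and ring (1.5 N before it gives, then 0.6 N more per mm). After 0.8 to 4.8 mm, a depth that differs from canister to canister and cannot be seen, the filter meets a firm rubber-faced grid, about 25 N per mm: that is snug. Over 20 N on the filter crushes it.
- thread_gap (a point): Point at the middle of the +x gap of the neck's outside thread, 37.5 mm from the axis, 3.5 mm below the rim. Three gaps of 36 degrees; from each, going clockwise seen from above, a ridge 3.5 mm thick and 4 mm proud (75 mm over the ridges) runs 84 degrees to a stop. Its underside begins 3.5 mm below the rim and descends 0.11 mm per degree.
- filter_center (a point): Clean white pleated filter with blue end caps, an upright disc 56 mm across and 34 mm tall, foot bevelled 3.5 mm, about 80 g, standing in the aluminium pan. The point is its centre, half-way up; z is its axis, up. Resting on the foam, this point is 3 mm below the rim and the top 14 mm above it. It can be gripped round its upper part, with the fingertips kept above the rim.
- ring_grip (a point): Black twist ring, 84 mm across, 26 mm tall, standing right way up on the counter, about 95 g. A grey grip bar runs across its top along x: 80 mm long, 12 mm thick, 20 mm tall. The point is the bar's middle, on the ring's axis, 10 mm above the ring's top and 36 mm above its lower edge; z up. Resting on the filter, lugs in the gaps: 27 mm above the rim; over 30 mm: lugs on the ridges.
- ring_lug (a point): Top of the lug at the ring's +x, 4.5 mm above the skirt's lower edge. Three lugs inside the skirt, at +x and at 120 and 240 degrees, 10 degrees wide, under the orange marks (the +x mark is on the bar's end). Skirt bore 78 mm. Turned clockwise from the gaps they run under the ridges, draw the ring down and hold it by friction. Snug comes 30 to 80 degrees after the gaps' middle.
- ring_lip (a point): Centre of the underside of the ring's inner lip (opening 42 mm), which presses on the filter's top; 22.7 mm above the skirt's lower edge. The moment to turn the ring stays below 0.15 N m while the foam gives, then rises by about 0.03 N m per newton of clamping: 0.3 N m is well snug, 0.6 N m crushes the filter.
- pan: Loose square aluminium pan, 200 x 200 mm, rim 18 mm high, floor 3 mm thick, holding the filter; origin under its centre.
- crevice_nozzle: Black crevice nozzle lying on the counter, 185 mm long, 32 mm high; leave alone.
- screwdriver: Screwdriver lying on the counter, 170 mm long; leave alone.
- upholstery_nozzle: Black upholstery nozzle, 130 mm wide, 33 mm high; leave alone.
- spray_cleaner: Green bottle of cleaner, 66 mm across, 190 mm tall; leave alone.
- mug: Blue mug, 80 mm across, 90 mm tall; leave alone.
- old_filter: Old brown pleated filter with black end caps, 90 mm across, 50 mm tall; not for this canister, leave alone.
- screw_jar: Glass jar, 64 mm across, 75 mm tall; leave alone.

How it is judged:
On the way, in this order (a step that is already met when the one before it is completed fails the run):
1. the filter stands upright on the foam inside the neck, let go (horizontal distance between filter_center and neck_rim below 0.003 m and z of filter_center in the frame of neck_rim below 0.0005 m and angle between filter_center's own z axis and vertical below 0.06 rad and contact force between the fingers and filter below 0.1 N), for 0.2 s.
2. the twist ring sits level over the neck with its lugs down in the gaps of the thread (horizontal distance between ring_grip and neck_rim below 0.004 m and z of ring_grip in the frame of neck_rim below 0.0285 m and angle between ring_grip's own z axis and vertical below 0.08 rad), for 0.1 s.
At the end, for the whole second after the job is handed in: The filter stands upright in the neck (axis within 3 mm, tilt under 0.06 rad, its centre more than 3 mm below the rim); the twist ring is level on the neck (within 4 mm and 0.06 rad), its thread clamping the filter with more than 6 N; both at rest (horizontal distance between filter_center and neck_rim below 0.003 m and angle between each of filter_center, ring_grip's own z axis and vertical below 0.06 rad and z of filter_center in the frame of neck_rim below -0.003 m and horizontal distance between ring_grip and neck_rim below 0.004 m and contact force between ring and filter above 6 N and linear speed of each of ring, filter below 0.01 m/s); the robot touches nothing.
It fails at once if the filter is pressed into the canister with more than 20 N (pleats crushed) (contact force between filter and canister above 20 N).
It fails at once if the pan is pushed more than 40 mm or another bystander more than 20 mm (distance of pan from where it was at the start of the episode above 0.04 m or distance of any of crevice_nozzle, screwdriver, upholstery_nozzle, spray_cleaner, mug, old_filter, screw_jar from where it was at the start of the episode above 0.02 m).
It also fails if it takes over 72 s, if anything falls off the work surface, if the arm or the gripper's body presses on something with over 40 N, if the wrist force passes 120 N, or if a joint passes its speed limit or range.

## Working session

There is one attempt and no reset: what is moved stays moved. The work goes in short steps, Python scripts to look and compute and a tool call to move; the robot and the scene stay as the last step left them, time stands still between calls to the robot, and variables do not carry over. Pictures are saved under pics/ and viewed, about 8 in all and at most 12, crops included, and the job is handed in when it is done.

Besides the shell and the picture viewer there is one more tool, called as a command line: name --argument value ..., lists and objects as JSON in quotes. play_rows: Moves the arm, as the interface text tells. Its arguments: {"type":"object","properties":{"series":{"type":"string"},"fingers":{"type":"number"},"force":{"type":"number"}},"required":["series"]}

```bash
mkdir -p pics; cat > h.py <<'E'
import numpy as np, cv2
from plant import monitor, cams, workorder, models, arm
def ray(p,u,v,st=None):
    f=240/np.tan(np.radians(p["vertical_fov"])/2)
    x=np.array([(u-p["cx"]),(v-p["cy"])],float)
    if "R" in p:
        R=np.array(p["R"]);t=np.array(p["t"])
        d=R.T@np.array([x[0]/f,x[1]/f,1]); return -R.T@t,d
    r=np.hypot(*x);th=r/f
    d=np.array([*(x/max(r,1e-9)*np.sin(th)),np.cos(th)])
    T=np.array(p["tool_from_camera"]);Rw=np.array(st["eef_rot"])
    return np.array(st["tcp_pos"])+Rw@T[:3,3],Rw@T[:3,:3]@d
def at(p,u,v,z,st=None):
    o,d=ray(p,u,v,st); return o+d*(z-o[2])/d[2]
def proj(p,X,st=None):
    f=240/np.tan(np.radians(p["vertical_fov"])/2)
    if "R" in p:
        c=np.array(p["R"])@X+np.array(p["t"]); return f*c[0]/c[2]+p["cx"],f*c[1]/c[2]+p["cy"]
    T=np.array(p["tool_from_camera"]);Rw=np.array(st["eef_rot"])
    c=T[:3,:3].T@(Rw.T@(np.array(X)-np.array(st["tcp_pos"]))-T[:3,3])
    r=np.hypot(c[0],c[1]);th=np.arctan2(r,c[2]);return f*th*c[0]/r+p["cx"],f*th*c[1]/r+p["cy"]
E
python3 - <<'E'
from h import *
np.set_printoptions(precision=4,suppress=True)
s=monitor.sense();print(s,arm.tcp_to_grasp)
for n in("scene","side","wrist"):
    p=cams.snapshot(n);cv2.imwrite(f"pics/{n}0.png",p["pixels"])
    print(n,p["vertical_fov"],p["cx"],p["cy"],p.get("tool_from_camera"), -np.array(p["R"]).T@p["t"] if "R" in p else "")
    for k in("neck_rim","filter_center","ring_grip","ring_lug","pan","mug","spray_cleaner"):
        for o in models.outline_of(p,k)[:2]:
            m=o["mask"];y,x=np.nonzero(m);print(k,round(o["conf"],2),o["bbox"],x.mean().round(1),y.mean().round(1))
E
```

```text
{'time': 0.0, 'joints': array([ 1.345 ,  0.2388, -0.0143,  1.3192, -0.    ,  1.5708]), 'joint_velocities': array([ 0.0004, -0.0019, -0.001 ,  0.0005,  0.0017, -0.0003]), 'tau': array([  0.0001, -53.8769,  34.6439,   0.0183,   0.0003,  -0.    ]), 'tcp_pos': array([0.1175, 0.5113, 0.2307]), 'eef_rot': array([[ 0.2239,  0.9746, -0.0003],
       [ 0.9746, -0.2239, -0.0014],
       [-0.0014,  0.    , -1.    ]]), 'ft_force': array([0.6285, 0.257 , 0.2833]), 'ft_torque': array([ 0.0128, -0.0029, -0.0661]), 'opening': 1.0051443048505064} 0.0187
scene 45.59575533056794 324.420843730606 232.01807626201642 None [ 1.6008 -0.1414  0.9085]
neck_rim 0.64 [302.1, 175.6, 362.8, 267.6] 332.9 224.7
filter_center 0.7 [434.8, 206.0, 457.5, 231.2] 444.0 217.9
ring_grip 0.6 [175.5, 234.4, 216.0, 269.1] 192.2 251.1
ring_lug 0.56 [172.9, 230.7, 210.3, 266.9] 192.1 251.2
ring_lug 0.41 [370.0, 275.5, 428.5, 331.4] 393.2 300.3
pan 0.93 [399.8, 201.4, 487.1, 256.9] 438.5 226.6
pan 0.18 [175.3, 232.3, 211.1, 270.1] 192.6 250.7
mug 0.41 [173.7, 233.7, 210.8, 270.7] 192.4 251.2
spray_cleaner 0.69 [435.1, 234.9, 474
[... 331 characters left out ...]
297.5 383.3
ring_lug 0.63 [279.8, 358.6, 321.5, 406.4] 297.6 383.3
ring_lug 0.18 [235.9, 154.6, 322.1, 208.0] 279.4 182.9
pan 0.7 [237.9, 153.7, 320.9, 207.2] 279.6 183.0
mug 0.94 [380.5, 190.4, 414.9, 241.1] 395.9 217.6
spray_cleaner 0.76 [370.2, 133.3, 397.8, 202.2] 383.4 170.9
spray_cleaner 0.66 [276.1, 360.0, 318.4, 401.8] 297.8 383.0
wrist 65.70646984690485 321.74493148323484 246.42866234826974 [[ 1.     -0.0002  0.0006 -0.    ]
 [ 0.      0.9554  0.2952 -0.0744]
 [-0.0007 -0.2952  0.9554 -0.1422]
 [ 0.      0.      0.      1.    ]] 
neck_rim 0.44 [115.5, 466.2, 138.2, 477.6] 123.5 474.7
ring_grip 0.69 [0.1, 453.9, 15.4, 478.6] 7.1 466.7
ring_lug 0.69 [1.8, 452.9, 20.9, 480.0] 7.2 466.2
```

View pics/scene0.png

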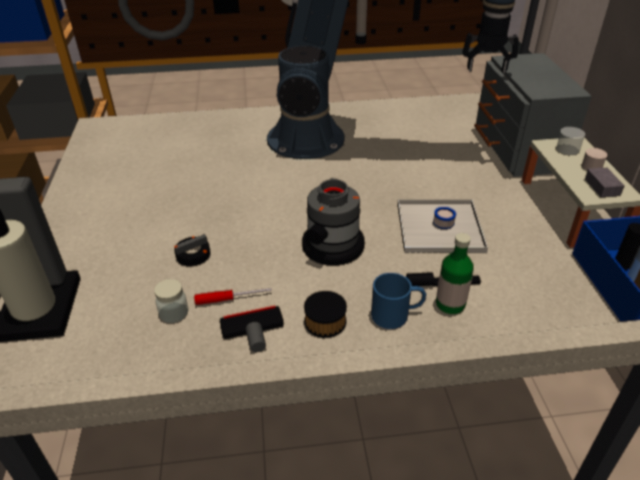

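View pics/side0.png

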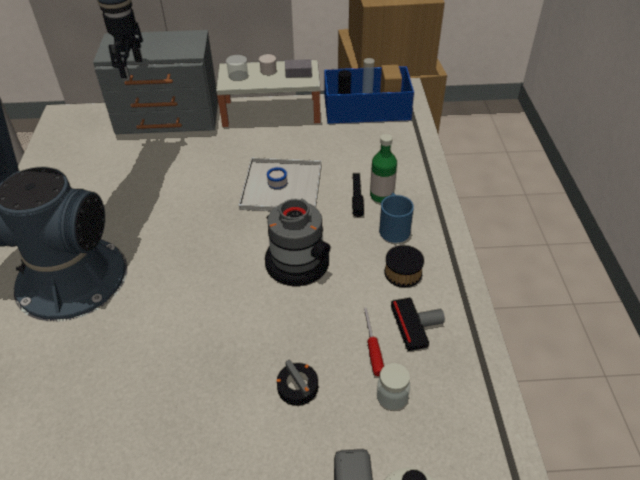

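```bash
python3 - <<'E'
from h import *
np.set_printoptions(precision=4,suppress=True)
c=cams.snapshot("scene");d=cams.snapshot("side")
def tri(a,b):
    o1,d1=ray(c,*a);o2,d2=ray(d,*b)
    A=np.stack([d1,-d2],1);s=np.linalg.lstsq(A,o2-o1,rcond=None)[0]
    p,q=o1+s[0]*d1,o2+s[1]*d2; return (p+q)/2,np.linalg.norm(p-q)
print("filt",tri((445,218.2),(276.6,179)))
print("ring",tri((192.2,251.1),(297.5,383.3)))
print("filt z.02",at(c,444,217.9,.02),at(d,276.9,177.7,.02))
print("ring z.02",at(c,192.2,251.1,.02),at(d,297.5,383.3,.02))
print("can",tri((332.9,224.7),(296.3,243.7)))
E
```

```text
filt (array([0.485 , 0.311 , 0.0116]), np.float64(0.004454273898399939))
ring (array([ 0.5239, -0.3279,  0.0099]), np.float64(0.0014199910776765327))
filt z.02 [0.4911 0.3067 0.02  ] [0.4872 0.303  0.02  ]
ring z.02 [ 0.5353 -0.3254  0.02  ] [ 0.5245 -0.3348  0.02  ]
can (array([0.5326, 0.0132, 0.0603]), np.float64(0.0027466119809831046))
```

play_rows --series "-0.31 1 0 0;-0.31 1 0 0;-0.31 1 0 0;-0.31 1 0 0;-0.31 1 0 0;-0.31 1 0 0;-0.31 1 0 0;-0.31 1 0 0;-0.31 1 0 0;-0.31 1 0 0" --fingers 1

```text
time: 2.13
tcp_pos: [0.3903, 0.3528, 0.2314]
eef_rot: [[0.224, 0.975, 0.0], [0.975, -0.224, 0.0], [0.0, 0.0, -1.0]]
ft_force: [-0.6, 1.5, -0.1]
opening: 0.998
```

play_rows --series "-0.31 1 0 0;-0.31 1 0 0;-0.31 0.5 0.4 0;0 0 0.6 0;0 0 1 0;0 0 0 0;0 0 0 0"

```text
time: 2.72
tcp_pos: [0.4551, 0.3092, 0.1706]
eef_rot: [[0.224, 0.975, -0.003], [0.975, -0.224, -0.002], [-0.002, -0.002, -1.0]]
ft_force: [0.0, 0.1, 1.2]
opening: 1.001
```

```bash
python3 - <<'E'
from h import *
np.set_printoptions(precision=4,suppress=True)
s=monitor.sense();print(s["tcp_pos"],s["eef_rot"],s["time"])
p=cams.snapshot("wrist");cv2.imwrite("pics/w1.png",p["pixels"])
for k in("filter_center","pan"):
    for o in models.outline_of(p,k)[:1]:
        y,x=np.nonzero(o["mask"]);print(k,o["conf"],o["bbox"],x.mean(),y.mean(),at(p,x.mean(),y.mean(),.03,s))
E
```

```text
[0.4551 0.3092 0.1706] [[ 0.224   0.9746 -0.0026]
 [ 0.9746 -0.2241 -0.0018]
 [-0.0024 -0.0021 -1.    ]] 2.7167
filter_center 0.61 [294.1, 229.7, 364.0, 306.5] 328.1856358864233 267.5421140539251 [0.486  0.3073 0.03  ]
pan 0.98 [185.4, 151.0, 430.8, 377.3] 315.3345611787316 263.2554223483115 [0.4801 0.298  0.03  ]
```

View pics/w1.png

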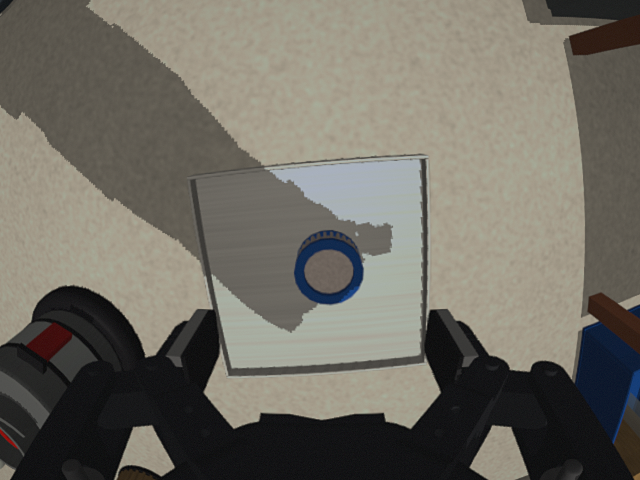

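play_rows --series "0.15 0.5 0.4 0;0 0.45 0.9 0;0 0 1 0;0 0 0 0;0 0 0 0"

```text
time: 3.28
tcp_pos: [0.4841, 0.3078, 0.1026]
eef_rot: [[0.224, 0.975, -0.002], [0.975, -0.224, -0.001], [-0.001, -0.001, -1.0]]
ft_force: [0.4, 0.5, 0.4]
opening: 0.996
```

```bash
cat >> h.py <<'E'
def topfit(p,mask,z,st=None):
    # circle fit, in world plane z, of outline points of mask
    c=max(cv2.findContours(mask.astype(np.uint8),cv2.RETR_EXTERNAL,cv2.CHAIN_APPROX_NONE)[0],key=cv2.contourArea)
    h=cv2.convexHull(c)[:,0]
    W=np.array([at(p,u,v,z,st)[:2] for u,v in c[:,0]],np.float32)
    return W
E
python3 - <<'E'
from h import *
np.set_printoptions(precision=4,suppress=True)
s=monitor.sense();print(s["tcp_pos"],s["time"])
p=cams.snapshot("wrist");im=p["pixels"];cv2.imwrite("pics/w2.png",im)
m=models.outline_of(p,"filter_center")
hsv=cv2.cvtColor(im,cv2.COLOR_BGR2HSV)
b=cv2.inRange(hsv,(105,120,30),(130,255,255));b[:,:150]=0;b[:,480:]=0
for o in m[:1]: print(o["conf"],o["bbox"])
W=topfit(p,b,.037,s);(c,r)=cv2.minEnclosingCircle(W);print(c,r,cv2.fitEllipse(W))
E
```

```text
[0.4841 0.3078 0.1026] 3.2833
0.98 [274.9, 210.1, 369.7, 313.0]
(0.4847109615802765, 0.3071906864643097) 0.03069492056965828 ((0.48645201325416565, 0.3072151839733124), (0.053466156125068665, 0.05809071287512779), 73.57971954345703)
```

View pics/w2.png

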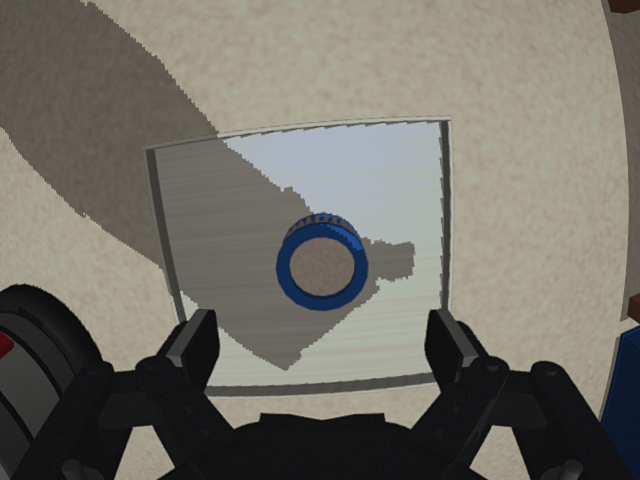

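```bash
python3 - <<'E'
from h import *
s=monitor.sense();p=cams.snapshot("wrist")
R=np.array(s["eef_rot"])
for u,v in((322,267),(322,310),(276,266),(368,266)):
    X=at(p,u,v,.037,s);print(X,R.T@(X-s["tcp_pos"]))
E
```

```text
[0.48872542 0.30821364 0.037     ] [0.00025138 0.00327433 0.06749788]
[0.51698165 0.30174223 0.037     ] [0.00025764 0.0322621  0.06754593]
[0.4819329  0.28128047 0.037     ] [-0.02751855  0.00267203  0.06745129]
[0.49439793 0.33542566 0.037     ] [0.02804283 0.00272262 0.0675426 ]
```

play_rows --series "0 0.12 0.8 0;0 0 1 0;0 0 0.95 0;0 0 0 0;0 0 0 0"

```text
time: 3.85
tcp_pos: [0.4879, 0.3071, 0.0205]
eef_rot: [[0.224, 0.975, -0.001], [0.975, -0.224, -0.001], [-0.001, -0.001, -1.0]]
ft_force: [0.2, 0.3, 0.0]
opening: 1.0
```

play_rows --series "0 0 0 0;0 0 0 0;0 0 0 0;0 0 0 0;0 0 0 0;0 0 0 0;0 0 0 0;0 0 0 0" --fingers 0 --force 25

```text
time: 4.52
tcp_pos: [0.4895, 0.3078, 0.0222]
eef_rot: [[0.224, 0.975, 0.003], [0.975, -0.224, 0.002], [0.003, 0.003, -1.0]]
ft_force: [-0.9, -1.4, 8.1]
opening: 0.643
```

```bash
python3 - <<'E'
from h import *
np.set_printoptions(precision=4,suppress=True)
s=monitor.sense();print(s["tcp_pos"],s["time"],s["opening"],s["ft_force"])
p=cams.snapshot("side");im=p["pixels"]
q=cams.snapshot("wrist")
a=cv2.resize(im[130:220,220:340],(800,600),interpolation=cv2.INTER_CUBIC)
cv2.imwrite("pics/w3.png",np.hstack([cv2.resize(a,(400,300)),cv2.resize(q["pixels"],(400,300))]))
E
```

```text
[0.4895 0.3078 0.0222] 4.5167 0.6427210449045461 [-0.867  -1.3992  8.1302]
```

View pics/w3.png

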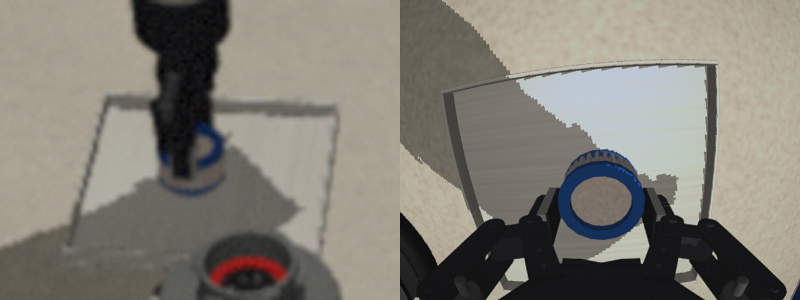

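play_rows --series "0 0 -0.3 0;0 0 -0.8 0;0 0 -1 0;0 0 -1 0;0 0 -1 0;0 0 -1 0;0 0 -1 0;0 0 -1 0;0 0 -1 0;0 0 -0.9 0"

```text
time: 5.45
tcp_pos: [0.4879, 0.3068, 0.2934]
eef_rot: [[0.224, 0.975, 0.002], [0.975, -0.224, 0.001], [0.002, 0.002, -1.0]]
ft_force: [0.3, 0.8, -0.6]
opening: 0.639
```

play_rows --series "-0.88 0.59 0 0;-0.88 0.59 0 0;-0.88 0.59 0 0;-0.88 0.59 0 0;-0.88 0.59 0 0;-0.88 0.59 0 0;-0.88 0.59 0 0;-0.88 0.59 0 0;-0.88 0.59 0 0;-0.88 0.59 0 0"

```text
time: 6.28
tcp_pos: [0.6017, 0.0085, 0.2914]
eef_rot: [[0.224, 0.975, 0.001], [0.975, -0.224, -0.0], [0.0, 0.001, -1.0]]
ft_force: [0.9, 0.0, -0.9]
opening: 0.639
```

play_rows --series "0 0 0 0;0 0 0 0;0 0 0 0;0 0 0 0"

```text
time: 6.62
tcp_pos: [0.6012, 0.0109, 0.2906]
eef_rot: [[0.223, 0.975, 0.001], [0.975, -0.223, 0.0], [0.0, 0.0, -1.0]]
ft_force: [0.5, 0.6, -0.6]
opening: 0.638
```

```bash
python3 - <<'E'
from h import *
np.set_printoptions(precision=4,suppress=True)
s=monitor.sense();print(s["tcp_pos"],s["time"],s["opening"],s["ft_force"],s["eef_rot"],s["joints"])
q=cams.snapshot("wrist");cv2.imwrite("pics/w4.png",q["pixels"])
for o in models.outline_of(q,"neck_rim")[:2]: print(o["conf"],o["bbox"])
c=proj(q,np.array([.53,.01,.175]),s);print(c)
E
```

```text
[0.6012 0.0109 0.2906] 6.6167 0.6384022116307271 [ 0.46    0.5965 -0.6159] [[ 0.2231  0.9748  0.0005]
 [ 0.9748 -0.2231  0.0002]
 [ 0.0003  0.0005 -1.    ]] [0.0181 0.3647 0.3176 1.5231 0.0002 0.2431]
0.75 [226.8, 58.4, 382.7, 234.0]
(np.float64(296.9963323040321), np.float64(142.64747253956716))
```

View pics/w4.png

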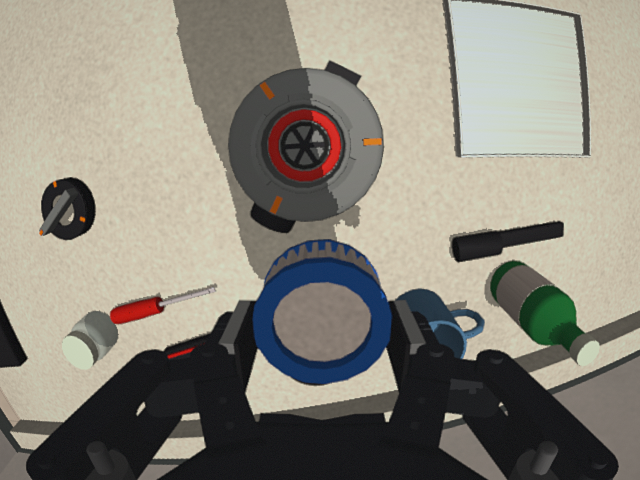

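```bash
cat >> h.py <<'E'
from scipy.optimize import minimize
def circ_fit(p,s,c0,z,rs,win=.012,ang=(0,360)):
    """centre (x,y) at height z whose circles of radii rs lie on the strongest radial edges"""
    g=cv2.GaussianBlur(p["pixels"],(0,0),1.0).astype(np.float32)
    a=np.radians(np.arange(ang[0],ang[1],3)); 
    def samp(c,r):
        P=np.array([proj(p,np.array([c[0]+r*np.cos(t),c[1]+r*np.sin(t),z]),s) for t in a],np.float32)
        return cv2.remap(g,P[:,0].reshape(-1,1),P[:,1].reshape(-1,1),cv2.INTER_LINEAR)[:,0]
    def f(c): return -sum(np.minimum(np.abs(samp(c,r+.0008)-samp(c,r-.0008)).sum(-1),60).mean() for r in rs)
    best=min(((f((c0[0]+i,c0[1]+j)),c0[0]+i,c0[1]+j) for i in np.arange(-win,win+1e-9,.002) for j in np.arange(-win,win+1e-9,.002)))
    r=minimize(f,best[1:],method="Nelder-Mead",options=dict(initial_simplex=[best[1:],(best[1]+.001,best[2]),(best[1],best[2]+.001)],xatol=1e-4))
    return r.x,-r.fun
E
python3 - <<'E'
from h import *
np.set_printoptions(precision=4,suppress=True)
s=monitor.sense();p=cams.snapshot("wrist");im=p["pixels"]
c0=at(p,304,145,.175,s);print("guess",c0)
for rs in([.029],[.033],[.029,.033]): print(rs,circ_fit(p,s,c0,.175,rs))
print("shoulder r62",circ_fit(p,s,c0,.145,[.062]))
c,_=circ_fit(p,s,c0,.175,[.029,.033])
zt=s["tcp_pos"][2]+.0148
f,_=circ_fit(p,s,s["tcp_pos"][:2],zt,[.028],.006);print("filter top",f,_)
R=np.array(s["eef_rot"]);print("filter in tool",R[:2,:2].T@(f-s["tcp_pos"][:2]))
hsv=cv2.cvtColor(im,cv2.COLOR_BGR2HSV)
o=cv2.inRange(hsv,(10,150,120),(22,255,255));n,l,st,ce=cv2.connectedComponentsWithStats(o)
for i in range(1,n):
    if st[i,4]>15:
        X=at(p,*ce[i],.145,s)[:2]-c;print(ce[i],st[i,4],np.hypot(*X),np.degrees(np.arctan2(X[1],X[0])))
vis=im.copy()
for (cc,z,r,col) in((c,.175,.029,(0,255,0)),(c,.175,.033,(0,255,255)),(f,zt,.028,(0,255,0))):
    for t in np.radians(range(0,360,4)):
        u,v=proj(p,np.array([cc[0]+r*np.cos(t),cc[1]+r*np.sin(t),z]),s);vis[int(round(v))%480,int(round(u))%640]=col
cv2.imwrite("pics/w5.png",cv2.resize(vis[80:400,200:440],(600,800))[:800])
cv2.imwrite("pics/w5.png",np.hstack([cv2.resize(vis[80:220,220:400],(450,350)),cv2.resize(vis[230:400,230:415],(350,350))]))
E
```

```text
guess [0.5327 0.0145 0.175 ]
[0.029] (array([0.5329, 0.0131]), np.float64(55.27332305908203))
[0.033] (array([0.5413, 0.0122]), np.float64(23.9521484375))
[0.029, 0.033] (array([0.5327, 0.0131]), np.float64(64.65811920166016))
shoulder r62 (array([0.5332, 0.0135]), np.float64(37.11458969116211))
filter top [0.5989 0.0117] 59.75606918334961
filter in tool [-0.     -0.0025]
[266.42  90.09] 100 0.051637671359754 -159.17389680261573
[371.8125 141.4554] 112 0.0520175260766931 80.0852163660638
[ 54.3333 183.6111] 18 0.2380087359848024 -98.04015491871581
[275.4227 204.3196] 97 0.05225904284932275 -39.05348812909137
[ 81.95 218.7 ] 20 0.21456720546514313 -88.03453276761742
```

View pics/w5.png

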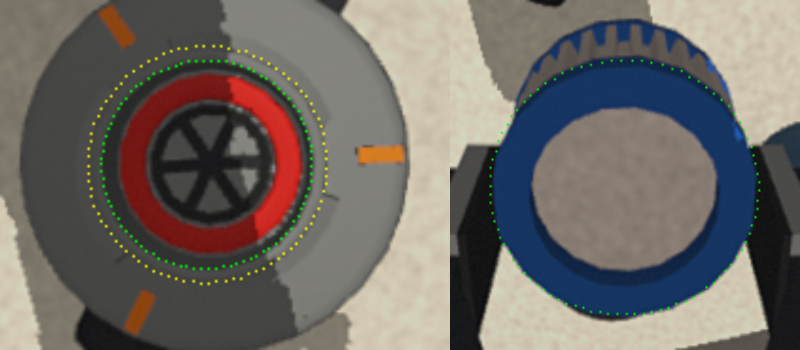

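play_rows --series "-0.15 -0.72 0 0;-0.15 -0.72 0 0;-0.14 -0.73 0 0;0 0 1 0;0 0 1 0;0 0 0.85 0;0 0 0 0;0 0 0 0;0 0 0 0"

```text
time: 7.52
tcp_pos: [0.5359, 0.0122, 0.2059]
eef_rot: [[0.223, 0.975, 0.002], [0.975, -0.223, -0.0], [0.0, 0.002, -1.0]]
ft_force: [0.8, 0.1, -0.5]
opening: 0.637
```

```bash
python3 - <<'E'
from h import *
np.set_printoptions(precision=4,suppress=True)
s=monitor.sense();p=cams.snapshot("wrist");q=cams.snapshot("side");r=cams.snapshot("scene")
print(s["tcp_pos"],s["ft_force"],s["ft_torque"])
cv2.imwrite("pics/w6.png",np.hstack([cv2.resize(q["pixels"][150:250,250:350],(400,400),interpolation=2),cv2.resize(r["pixels"][140:240,285:385],(400,400),interpolation=2)]))
E
```

```text
[0.5359 0.0122 0.2059] [ 0.8042  0.1011 -0.5161] [ 0.0248 -0.0177 -0.0513]
```

View pics/w6.png

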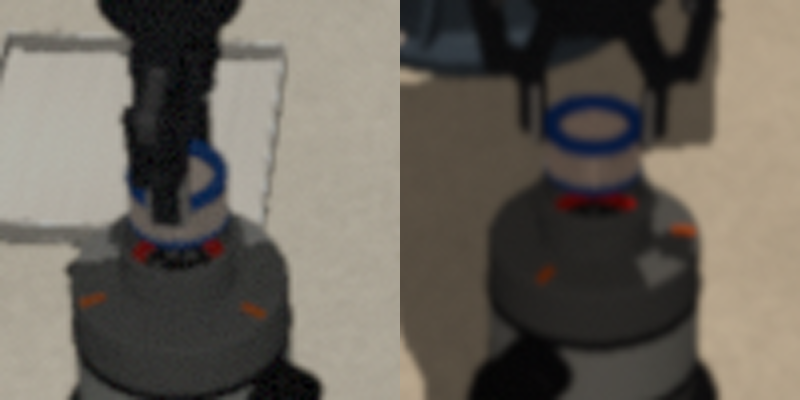

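play_rows --series "0 -0.03 0.2 0;0 0 0.2 0;0 0 0.13 0;0 0 0 0;0 0 0 0"

```text
time: 8.08
tcp_pos: [0.5341, 0.012, 0.188]
eef_rot: [[0.224, 0.975, -0.001], [0.975, -0.224, -0.0], [-0.0, -0.001, -1.0]]
ft_force: [-0.0, -0.3, -1.5]
opening: 0.638
```

play_rows --series "0 0 0.08 0;0 0 0.08 0;0 0 0.04 0;0 0 0 0"

```text
time: 8.42
tcp_pos: [0.5342, 0.012, 0.1821]
eef_rot: [[0.224, 0.975, -0.0], [0.975, -0.224, -0.0], [-0.0, -0.0, -1.0]]
ft_force: [0.3, 0.2, -1.3]
opening: 0.64
```

play_rows --series "0 0 0.06 0;0 0 0.06 0;0 0 0.04 0;0 0 0 0"

```text
time: 8.75
tcp_pos: [0.5342, 0.012, 0.1773]
eef_rot: [[0.224, 0.975, -0.001], [0.975, -0.224, -0.0], [-0.0, -0.0, -1.0]]
ft_force: [0.5, 0.1, -0.4]
opening: 0.635
```

play_rows --series "0 0 0.03 0;0 0 0.03 0;0 0 0 0;0 0 0 0"

```text
time: 9.08
tcp_pos: [0.5343, 0.012, 0.1758]
eef_rot: [[0.224, 0.975, -0.0], [0.975, -0.224, -0.0], [-0.0, -0.0, -1.0]]
ft_force: [0.7, 0.7, -1.8]
opening: 0.632
```

play_rows --series "0 0 0 0;0 0 0 0;0 0 0 0;0 0 0 0;0 0 0 0;0 0 0 0" --fingers 1

```text
time: 9.58
tcp_pos: [0.5344, 0.012, 0.1758]
eef_rot: [[0.224, 0.975, 0.0], [0.975, -0.224, -0.0], [-0.0, 0.0, -1.0]]
ft_force: [0.5, 0.3, 0.1]
opening: 0.999
```

play_rows --series "0 0 -0.5 0;0 0 -1 0;0 0 -1 0;0 0 -1 0;0 0.8 -0.3 0;0 0.8 0 0;0 0.7 0 0;0 0 0 0;0 0 0 0;0 0 0 0"

```text
time: 10.42
tcp_pos: [0.601, -0.0034, 0.2894]
eef_rot: [[0.224, 0.975, -0.001], [0.975, -0.224, -0.0], [-0.0, -0.001, -1.0]]
ft_force: [-1.0, -0.2, -0.0]
opening: 1.001
```

```bash
python3 - <<'E'
from h import *
np.set_printoptions(precision=4,suppress=True)
s=monitor.sense();p=cams.snapshot("wrist");im=p["pixels"]
print(s["time"],s["tcp_pos"],s["ft_force"],s["joints"],s["opening"])
for z in(.185,.187,.189,.191,.193): print(z,circ_fit(p,s,(.533,.013),z,[.028],.006))
print(circ_fit(p,s,(.533,.013),.145,[.062],.006))
cv2.imwrite("pics/w7.png",im)
E
```

```text
10.4167 [ 0.601  -0.0034  0.2894] [-1.0286 -0.2124 -0.0311] [-0.0056  0.3656  0.3161  1.5225 -0.      0.2203] 1.0013476561566628
0.185 (array([0.5331, 0.0122]), np.float64(59.13163375854492))
0.187 (array([0.5331, 0.0125]), np.float64(59.280517578125))
0.189 (array([0.533 , 0.0129]), np.float64(59.08989334106445))
0.191 (array([0.5329, 0.0131]), np.float64(58.44679260253906))
0.193 (array([0.5328, 0.013 ]), np.float64(55.268367767333984))
(array([0.5334, 0.013 ]), np.float64(35.91600799560547))
```

View pics/w7.png

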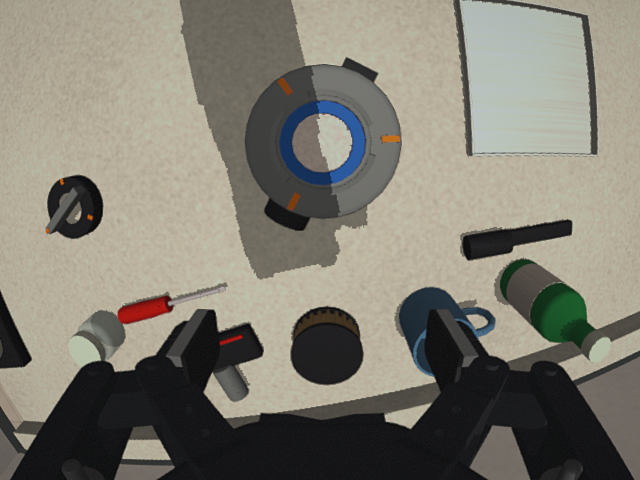

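```bash
python3 - <<'E'
from h import *
np.set_printoptions(precision=4,suppress=True)
s=monitor.sense();p=cams.snapshot("wrist")
for k in("ring_grip",):
  for o in models.outline_of(p,k)[:2]:
    y,x=np.nonzero(o["mask"]);print(o["conf"],o["bbox"],at(p,x.mean(),y.mean(),.013,s))
a,b=at(p,78,192,.04,s),at(p,48,233,.04,s);print(a,b,(a+b)/2,np.degrees(np.arctan2(*(b-a)[1::-1])))
hsv=cv2.cvtColor(p["pixels"],cv2.COLOR_BGR2HSV)
o=cv2.inRange(hsv,(10,150,100),(22,255,255));n,l,st,ce=cv2.connectedComponentsWithStats(o)
for i in range(1,n):
    if st[i,4]>8 and ce[i][0]<150: print(ce[i],at(p,*ce[i],.026,s),st[i,4])
E
```

```text
0.7 [44.4, 175.2, 101.8, 236.1] [ 0.5245 -0.3275  0.013 ]
[ 0.5096 -0.2922  0.04  ] [ 0.5456 -0.367   0.04  ] [ 0.5276 -0.3296  0.04  ] -64.30563871471148
[ 61.3333 181.3889] [ 0.4873 -0.3265  0.026 ] 18
[ 89.6522 216.8696] [ 0.5447 -0.2964  0.026 ] 23
[ 47.2667 230.4   ] [ 0.5424 -0.3803  0.026 ] 15
```

play_rows --series "-1 0 0 0;-1 0 0 0;-1 0 0 0;-1 0 0 0;-1 0 0 0;-1 0 0.2 0;-1 0 0.2 0;-1 0 0.2 0;-1 0 0.2 0;-1 0 0.2 0"

```text
time: 11.4
tcp_pos: [0.5335, -0.2968, 0.2602]
eef_rot: [[0.224, 0.975, 0.001], [0.975, -0.224, -0.0], [-0.0, 0.001, -1.0]]
ft_force: [1.3, -0.5, 0.0]
opening: 0.995
```

play_rows --series "-0.6 0 0.4 0.9;-0.5 0 0.5 1;0 0 0.6 1;0 0 0.6 1;0 0 0.6 1;0 0 0.6 1;0 0 0.4 1;0 0 0.3 1;0 0 0.2 1;0 0 0 1"

```text
time: 12.23
tcp_pos: [0.5249, -0.3268, 0.1328]
eef_rot: [[0.888, 0.459, -0.002], [0.459, -0.888, 0.001], [-0.001, -0.002, -1.0]]
ft_force: [-0.3, 0.2, 0.0]
opening: 1.006
```

play_rows --series "0 0 0 0;0 0 0 0;0 0 0 0;0 0 0 0"

```text
time: 12.57
tcp_pos: [0.526, -0.3277, 0.1344]
eef_rot: [[0.886, 0.465, 0.001], [0.465, -0.886, -0.0], [0.0, 0.001, -1.0]]
ft_force: [0.2, -0.0, -0.1]
opening: 0.999
```

```bash
python3 - <<'E'
from h import *
np.set_printoptions(precision=4,suppress=True)
s=monitor.sense();p=cams.snapshot("wrist");im=p["pixels"]
print(s["time"],s["tcp_pos"],s["joints"],s["eef_rot"])
cv2.imwrite("pics/w8.png",im)
print(circ_fit(p,s,(.526,-.328),.026,[.042],.01))
hsv=cv2.cvtColor(im,cv2.COLOR_BGR2HSV)
o=cv2.inRange(hsv,(8,140,90),(24,255,255));n,l,st,ce=cv2.connectedComponentsWithStats(o)
for i in range(1,n):
    if st[i,4]>15: print(ce[i],at(p,*ce[i],.026,s),st[i])
E
```

```text
12.5667 [ 0.526  -0.3277  0.1344] [-0.557   0.4425  0.0394  1.1669 -0.0001  0.5306] [[ 0.8855  0.4646  0.0007]
 [ 0.4646 -0.8855 -0.0005]
 [ 0.0003  0.0007 -1.    ]]
(array([ 0.5241, -0.3266]), np.float64(57.67439651489258))
[271.7625 216.075 ] [ 0.487  -0.3262  0.026 ] [266 211  12  11  80]
[365.6322 216.4828] [ 0.5448 -0.2962  0.026 ] [360 211  12  11  87]
[318. 303.] [ 0.546 -0.37   0.026] [315 298   7  11  77]
```

View pics/w8.png

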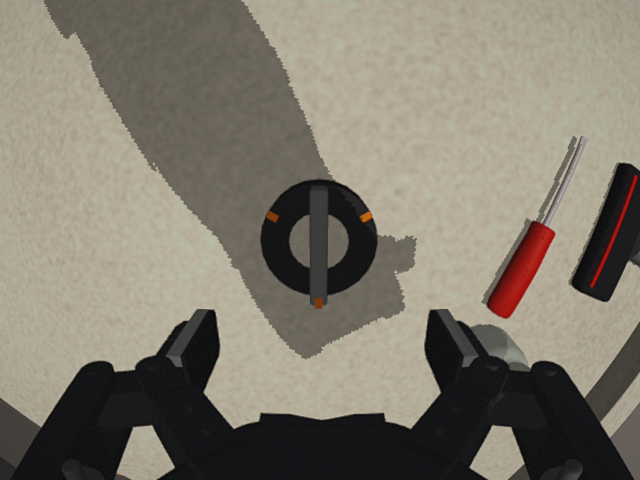

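play_rows --series "-0.05 -0.04 0.5 0;0 0 1 0;0 0 1 0;0 0 0.6 0;0 0 0.38 0;0 0 0 0;0 0 0 0"

```text
time: 13.2
tcp_pos: [0.5238, -0.3272, 0.0293]
eef_rot: [[0.886, 0.463, -0.001], [0.463, -0.886, 0.0], [-0.001, -0.001, -1.0]]
ft_force: [0.4, 0.6, -0.5]
opening: 1.001
```

play_rows --series "0 0 0 0;0 0 0 0;0 0 0 0;0 0 0 0;0 0 0 0;0 0 0 0;0 0 0 0;0 0 0 0;0 0 0 0;0 0 0 0" --fingers 0 --force 100

```text
time: 14.03
tcp_pos: [0.5242, -0.3274, 0.0301]
eef_rot: [[0.886, 0.463, 0.001], [0.463, -0.886, -0.001], [0.0, 0.001, -1.0]]
ft_force: [-1.2, 1.4, 5.1]
opening: 0.114
```

play_rows --series "0 0 -0.3 0;0 0 -0.8 0;0 0 -1 0;0 0 -1 0;0 0 -1 0;0 0 -1 0;0 0 -1 0;0 0 -0.7 0;0 0 0 0;0 0 0 0"

```text
time: 14.87
tcp_pos: [0.5245, -0.3276, 0.2349]
eef_rot: [[0.886, 0.463, 0.002], [0.463, -0.886, -0.001], [0.001, 0.002, -1.0]]
ft_force: [0.8, 0.7, -1.5]
opening: 0.107
```

```bash
python3 - <<'E'
from h import *
np.set_printoptions(precision=4,suppress=True)
s=monitor.sense();p=cams.snapshot("wrist");im=p["pixels"]
print(s["time"],s["tcp_pos"],s["joints"],s["eef_rot"],s["opening"],s["ft_force"])
cv2.imwrite("pics/w9.png",im)
R=np.array(s["eef_rot"])
hsv=cv2.cvtColor(im,cv2.COLOR_BGR2HSV)
o=cv2.inRange(hsv,(8,140,90),(24,255,255));n,l,st,ce=cv2.connectedComponentsWithStats(o)
z=s["tcp_pos"][2]-.004
for i in range(1,n):
    if st[i,4]>15: print(ce[i],R.T@(at(p,*ce[i],z,s)-s["tcp_pos"]),st[i])
E
```

```text
14.8667 [ 0.5245 -0.3276  0.2349] [-0.5582  0.3991  0.2301  1.3992 -0.0001  0.5314] [[ 0.8865  0.4628  0.0022]
 [ 0.4628 -0.8865 -0.0015]
 [ 0.0012  0.0023 -1.    ]] 0.10712584142740918 [ 0.8407  0.7496 -1.5432]
[397.8152 272.    ] [ 0.0331 -0.0182  0.004 ] [388 263  21  19 211]
[245.9034 272.058 ] [-0.0317 -0.0182  0.0039] [236 264  21  17 207]
[321.8188 405.8551] [0.0007 0.0557 0.0041] [317 400  11  13 138]
```

View pics/w9.png

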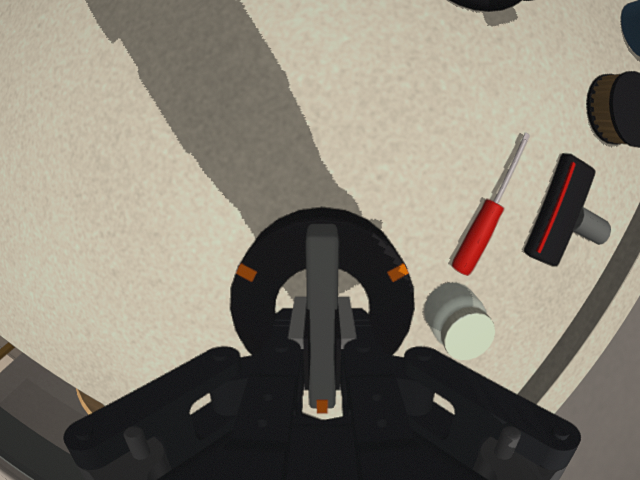

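play_rows --series "0.55 -0.99 -0.2 0;0.55 -0.99 -0.2 0;0.55 -0.99 -0.2 0;0.55 -0.99 -0.2 0;0.55 -0.99 -0.2 0;0.55 -0.99 0 0;0.55 -0.99 0 0;0.55 -0.99 0 0;0.55 -0.99 0 0;0.55 -0.99 0 0"

```text
time: 15.75
tcp_pos: [0.5318, 0.0139, 0.2619]
eef_rot: [[0.887, 0.463, -0.003], [0.463, -0.887, -0.0], [-0.002, -0.001, -1.0]]
ft_force: [0.8, -0.4, -1.1]
opening: 0.109
```

play_rows --series "0 0 0 -1;0 0 0 -1;0 0 0 -1;0 0 0 -1;0 0 0 -0.6;0 0 0 0;0 0 0 0;0 0 0 0;0 0 0 0"

```text
time: 16.5
tcp_pos: [0.5327, 0.0123, 0.263]
eef_rot: [[0.636, 0.771, -0.001], [0.771, -0.636, -0.0], [-0.001, -0.001, -1.0]]
ft_force: [0.2, 0.3, -0.9]
opening: 0.113
```

play_rows --series "0.02 0 0.5 0;0 0 0.8 0;0 0 0.5 0;0 0 0 0;0 0 0 0;0 0 0 0"

```text
time: 17.0
tcp_pos: [0.5337, 0.0128, 0.2104]
eef_rot: [[0.636, 0.772, 0.001], [0.772, -0.636, -0.0], [0.001, 0.001, -1.0]]
ft_force: [0.1, -1.1, -0.9]
opening: 0.11
```

play_rows --series "0 0 0.08 0;0 0 0.08 0;0 0 0.08 0;0 0 0 0;0 0 0 0"

```text
time: 17.42
tcp_pos: [0.5332, 0.0128, 0.2022]
eef_rot: [[0.635, 0.772, -0.0], [0.772, -0.635, -0.0], [-0.0, 0.0, -1.0]]
ft_force: [1.0, 0.2, -0.7]
opening: 0.11
```

play_rows --series "0 0 0.06 0;0 0 0.04 0;0 0 0 0;0 0 0 0"

```text
time: 17.75
tcp_pos: [0.5332, 0.0128, 0.1991]
eef_rot: [[0.635, 0.772, -0.0], [0.772, -0.635, -0.0], [-0.0, -0.0, -1.0]]
ft_force: [0.3, 0.6, -0.5]
opening: 0.109
```

play_rows --series "0 0 0.04 0;0 0 0.04 0;0 0 0 0;0 0 0 0"

```text
time: 18.08
tcp_pos: [0.5332, 0.0128, 0.1967]
eef_rot: [[0.635, 0.772, -0.0], [0.772, -0.635, -0.0], [-0.0, -0.0, -1.0]]
ft_force: [0.3, 0.0, -1.9]
opening: 0.107
```

play_rows --series "0 0 0.02 0;0 0 0 0;0 0 0 0"

```text
time: 18.33
tcp_pos: [0.5333, 0.0128, 0.1963]
eef_rot: [[0.635, 0.772, 0.0], [0.772, -0.635, -0.0], [-0.0, 0.0, -1.0]]
ft_force: [0.6, 0.3, -0.2]
opening: 0.11
```

```bash
cat > t.py <<'E'
from h import *
np.set_printoptions(precision=4,suppress=True)
s=monitor.sense();R=s["eef_rot"]
print(s["time"],s["tcp_pos"],"psi",np.degrees(np.arctan2(R[1,0],R[0,0])),s["ft_force"],s["ft_torque"],s["joints"][5])
E
python3 t.py; python3 - <<'E'
from h import *
q=cams.snapshot("side")["pixels"];r=cams.snapshot("scene")["pixels"]
cv2.imwrite("pics/w10.png",np.hstack([cv2.resize(q[160:260,250:350],(400,400),interpolation=2),cv2.resize(r[150:250,285:385],(400,400),interpolation=2)]))
E
```

```text
18.3333 [0.5333 0.0128 0.1963] psi 50.56281767027724 [ 0.6281  0.3105 -0.1584] [ 0.0388 -0.0323  0.0082] 0.7123601784992568
```

View pics/w10.png

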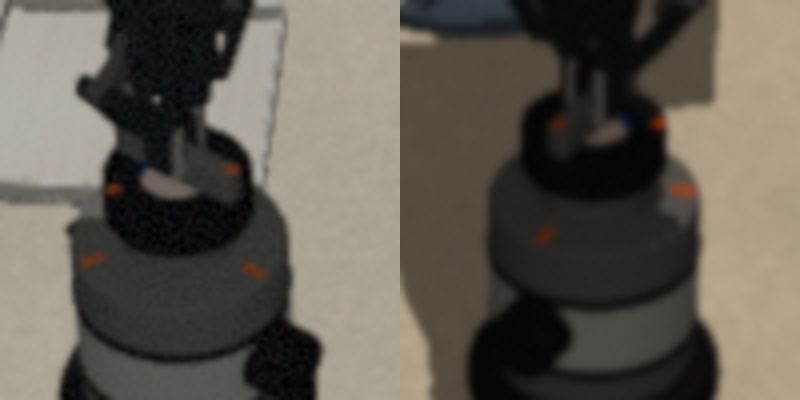

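play_rows --series "0 0 0.01 0.7;0 0 0.01 0.8;0 0 0 0.8;0 0 0 0.8;0 0 0 0.9;0 0 0 0;0 0 0 0"

```text
time: 19.02
tcp_pos: [0.5333, 0.0128, 0.1957]
eef_rot: [[0.86, 0.51, 0.0], [0.51, -0.86, -0.0], [0.0, 0.0, -1.0]]
ft_force: [0.3, -0.0, -0.2]
opening: 0.111
```

```bash
python3 t.py
```

```text
19.0167 [0.5333 0.0128 0.1957] psi 30.696480300676292 [ 0.2935 -0.0352 -0.2485] [ 0.0049 -0.0178 -0.0124] 1.0591095613094128
```

play_rows --series "0 0 0.005 0.5;0 0 0.008 0.5;0 0 0.01 0.5;0 0 0.01 0.5;0 0 0 0;0 0 0 0"

```text
time: 19.52
tcp_pos: [0.5333, 0.0128, 0.1947]
eef_rot: [[0.935, 0.354, 0.0], [0.354, -0.935, -0.0], [0.0, 0.0, -1.0]]
ft_force: [0.4, 0.3, 0.4]
opening: 0.108
```

```bash
python3 t.py
```

```text
19.5167 [0.5333 0.0128 0.1947] psi 20.73628997815967 [0.4495 0.2697 0.3916] [-0.0333 -0.0048 -0.0256] 1.2329761178392706
```

play_rows --series "0 0 0.009 0.5;0 0 0.009 0.5;0 0 0 0;0 0 0 0"

```text
time: 19.85
tcp_pos: [0.5333, 0.0128, 0.1942]
eef_rot: [[0.963, 0.271, 0.0], [0.271, -0.963, -0.0], [0.0, 0.0, -1.0]]
ft_force: [0.5, 0.1, 0.3]
opening: 0.111
```

```bash
python3 t.py
```

```text
19.85 [0.5333 0.0128 0.1942] psi 15.736026317443239 [0.4694 0.103  0.342 ] [ 0.0072 -0.0479 -0.034 ] 1.3202688354120484
```

play_rows --series "0 0 0.009 0.5;0 0 0.009 0.5;0 0 0 0;0 0 0 0"

```text
time: 20.18
tcp_pos: [0.5333, 0.0128, 0.1936]
eef_rot: [[0.983, 0.186, 0.0], [0.186, -0.983, -0.0], [0.0, 0.0, -1.0]]
ft_force: [-1.2, -0.2, 0.6]
opening: 0.112
```

```bash
python3 t.py
```

```text
20.1833 [0.5333 0.0128 0.1936] psi 10.730629363535387 [-1.167  -0.1892  0.6292] [ 0.0223  0.0291 -0.0751] 1.407599871664121
```

play_rows --series "0 0 0.006 0.3;0 0 0.005 0.3;0 0 0 0;0 0 0 0"

```text
time: 20.52
tcp_pos: [0.5333, 0.0128, 0.1935]
eef_rot: [[0.991, 0.134, 0.0], [0.134, -0.991, -0.0], [0.0, 0.0, -1.0]]
ft_force: [-1.0, 0.0, 4.0]
opening: 0.112
```

```bash
python3 t.py
```

```text
20.5167 [0.5333 0.0128 0.1935] psi 7.69599220643626 [-1.0422  0.0365  3.9861] [-0.0248  0.1756 -0.0203] 1.4605196624417982
```

play_rows --series "0 0 0 0.3;0 0 0 0.3;0 0 0 0;0 0 0 0"

```text
time: 20.85
tcp_pos: [0.5334, 0.0128, 0.1935]
eef_rot: [[0.997, 0.082, 0.0], [0.082, -0.997, -0.0], [0.0, 0.0, -1.0]]
ft_force: [-0.6, -0.3, 5.4]
opening: 0.111
```

```bash
python3 t.py
```

```text
20.85 [0.5334 0.0128 0.1935] psi 4.676234338715339 [-0.6176 -0.2928  5.4236] [-0.0577  0.1643 -0.063 ] 1.5132345342492157
```

play_rows --series "0 0 -0.006 0.3;0 0 0 0.3;0 0 0 0;0 0 0 0"

```text
time: 21.18
tcp_pos: [0.5334, 0.0128, 0.1935]
eef_rot: [[1.0, 0.029, 0.0], [0.029, -1.0, -0.0], [0.0, 0.0, -1.0]]
ft_force: [-0.2, 0.5, 3.7]
opening: 0.111
```

```bash
python3 t.py
```

```text
21.1833 [0.5334 0.0128 0.1935] psi 1.6685019195897903 [-0.2037  0.5222  3.6637] [-0.0449  0.0014 -0.071 ] 1.5657387377177472
```

play_rows --series "0 0 0 0.3;0 0 0 0.3;0 0 0 0;0 0 0 0"

```text
time: 21.52
tcp_pos: [0.5332, 0.0129, 0.1933]
eef_rot: [[1.0, -0.023, -0.0], [-0.023, -1.0, 0.0], [-0.0, -0.0, -1.0]]
ft_force: [-0.7, 0.3, 1.7]
opening: 0.113
```

```bash
python3 t.py
```

```text
21.5167 [0.5332 0.0129 0.1933] psi -1.3328163266886772 [-0.6764  0.2557  1.6683] [ 0.0812  0.0514 -0.0263] 1.618173535224527
```

play_rows --series "0 0 0 0.2;0 0 0 0.2;0 0 0 0;0 0 0 0"

```text
time: 21.85
tcp_pos: [0.5331, 0.0128, 0.1932]
eef_rot: [[0.998, -0.06, -0.001], [-0.06, -0.998, -0.0], [-0.001, 0.0, -1.0]]
ft_force: [-0.9, 0.1, 1.1]
opening: 0.111
```

```bash
python3 t.py
```

```text
21.85 [0.5331 0.0128 0.1932] psi -3.423015495633208 [-0.9428  0.062   1.1258] [0.1504 0.1235 0.1172] 1.6546479921442951
```

Torque is rising: +0.14 for 2°. Continue in small steps.

play_rows --series "0 0 0.002 0.15;0 0 0 0.15;0 0 0 0;0 0 0 0"

```text
time: 22.18
tcp_pos: [0.533, 0.0128, 0.1931]
eef_rot: [[0.996, -0.086, -0.001], [-0.086, -0.996, -0.0], [-0.001, 0.0, -1.0]]
ft_force: [-1.0, 1.1, 0.1]
opening: 0.11
```

```bash
python3 t.py
```

```text
22.1833 [0.533  0.0128 0.1931] psi -4.939119463731027 [-0.9659  1.1156  0.0709] [0.0771 0.2471 0.2859] 1.6810970124902904
```

play_rows --series "0 0 0 0;0 0 0 0;0 0 0 0"

```text
time: 22.43
tcp_pos: [0.533, 0.0128, 0.1932]
eef_rot: [[0.996, -0.086, -0.001], [-0.086, -0.996, -0.0], [-0.001, 0.0, -1.0]]
ft_force: [-1.7, 0.9, -0.2]
opening: 0.113
```

```bash
python3 t.py
```

```text
22.4333 [0.533  0.0128 0.1932] psi -4.932488840615719 [-1.7319  0.8883 -0.2392] [0.0928 0.354  0.3188] 1.680966356434288
```

play_rows --series "0 0 0 0;0 0 0 0;0 0 0 0;0 0 0 0;0 0 0 0;0 0 0 0" --fingers 0.6 --force 20

```text
time: 22.93
tcp_pos: [0.5334, 0.0128, 0.1934]
eef_rot: [[0.996, -0.086, 0.0], [-0.086, -0.996, -0.0], [0.0, 0.0, -1.0]]
ft_force: [-0.4, 0.4, -0.1]
opening: 0.604
```

play_rows --series "0 0 -0.3 0;0 0 -0.6 0;0 0 -1 0;0 0 -1 0;0 0.6 -0.6 0;0 0.8 0 0;0 0.8 0 0;0 0 0 0;0 0 0 0;0 0 0 0"

```text
time: 23.77
tcp_pos: [0.5276, -0.0528, 0.2987]
eef_rot: [[0.996, -0.087, 0.0], [-0.087, -0.996, 0.0], [0.0, -0.0, -1.0]]
ft_force: [-0.3, 0.5, 0.3]
opening: 0.6
```

```bash
python3 t.py; python3 - <<'E'
from h import *
s=monitor.sense();p=cams.snapshot("wrist");im=p["pixels"]
cv2.imwrite("pics/w11.png",im)
for z in (.189,): print("ring top circle",circ_fit(p,s,(.533,.013),z,[.042],.008))
hsv=cv2.cvtColor(im,cv2.COLOR_BGR2HSV)
o=cv2.inRange(hsv,(8,140,80),(24,255,255));n,l,st,ce=cv2.connectedComponentsWithStats(o)
for i in range(1,n):
    if st[i,4]>15:
        for z in(.189,.145):
            X=at(p,*ce[i],z,s)[:2]-(.533,.013)
            if np.hypot(*X)<.07: print(ce[i],z,np.hypot(*X),np.degrees(np.arctan2(X[1],X[0])))
E
```

```text
23.7667 [ 0.5276 -0.0528  0.2987] psi -4.969024667897515 [-0.3181  0.5423  0.2922] [-0.0159  0.0209  0.049 ] 1.557692276607687
ring top circle (array([0.5339433 , 0.01314206]), np.float64(56.88292694091797))
[325.51111111  80.38888889] 0.189 0.046859287246023236 80.47200055662073
[325.51111111  80.38888889] 0.145 0.05347269271321963 80.50717135920608
[369.28571429 121.95238095] 0.189 0.037976133871298404 24.55044450173424
[369.28571429 121.95238095] 0.145 0.043720301949385275 22.869321885177786
[272.82352941 122.94117647] 0.189 0.03633096298618863 145.2174172335629
[272.82352941 122.94117647] 0.145 0.04206031391960427 147.1720878916459
[260.43209877 176.32098765] 0.189 0.04460699227129465 -160.79623872219713
[260.43209877 176.32098765] 0.145 0.05319905757605482 -159.32964209085935
[376.12857143 185.5       ] 0.189 0.04577836766858732 -37.67270481233158
[376.12857143 185.5       ] 0.145 0.05450370993726195 -39.14512144585286
[321.62857143 210.        ] 0.189 0.04212893932651676 -93.41261851226893
[321.62857143 210.        ] 0.145 0.05104562769955949 -93.63707536000986
```

```bash
python3 -c "
from plant import workorder;print(workorder.hand_in())"
```

```text
the job is handed in; nothing more can be done
None
```

The filter is in the canister neck and the twist ring is clamped over it. I let go and handed the job in at about 24 s of the 72 s allowed. No verdict was reported.

- **Filter:** after release it measured within about 0.5 mm of the neck's axis.
- **Ring seating:** it went on with its marks on the canister's marks and about 27.5 mm above the rim, as expected with the lugs in the gaps.
- **Ring turn:** I turned it about 55° clockwise. The turning moment stayed near zero while the foam gave, then rose over the last 4° to 0.29–0.32 N m. That means roughly 9–11 N of clamping, give or take 1.5 N because the torque reading drifts by about 0.05 N m.
- **Arm pressing on the ring:** for a few steps before the thread took the load, the arm pressed on the ring with an estimated 6 N. That is well below the 20 N crush limit.
- **After letting go:** the ring had not sprung back (its marks still showed about 55° of turn). It sat about 1 mm off the axis, and the arm was clear.

**Not checked:**
- The last picture was only measured by script, because the viewing limit was reached.
- The ring's level, the filter's final depth and the clamping force were not measured directly after release.
- I did not re-measure the pan or the other items at the end. Nothing suggested they had moved.

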